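# Unpack the trolley case as far as its pulled-out handle

### The job

The cupping team's wheeled case has arrived in its shipping carton. Swing the carton's two long flaps right out past upright so that they lean outwards and the top of the case lies open, then take the case's pull handle with its lock button pressed in and draw it straight up, past the first stop to the second, fully out. Leave the glass and the tumbler on the side tables undisturbed, and finish while still gripping the handle at its full height, so that a colleague can strip the carton off.

Things in the scene. Friction and masses are not known exactly. Their poses are not given: they have to be found in the camera images.
- carton_mouth (a point): Centre of the open top of a brown shipping carton, at its upper edge (380 mm along this point's x, 290 mm along y, 530 mm tall, walls 5 mm; z up). It stands on a low cart in the aisle beyond the edge of the robot's table, does not move, and its upper edge is about 20 mm above table level. Its two short flaps, at the x ends, are already folded down outside.
- flap_left (a joint): Long carton flap hinged along the upper edge at y = +143 mm of carton_mouth; 374 mm long, 140 mm wide, 4 mm thick. Angle in rad: 0 = flat over the opening, 1.57 = upright, more = leaning outwards (up to 3.3). Starts ajar at 0.75 to 1.05. A light crease: it stays where it is left, and 1 to 3 N swings it.
- flap_right (a joint): The other long flap, the same, hinged at y = -143 mm of carton_mouth.
- flap_left_edge (a point): Middle of the free edge of the left flap (moves with it).
- flap_right_edge (a point): Middle of the free edge of the right flap (moves with it).
- grip: Grip of the case's pull handle: a black plastic bar 130 mm long (x, about along the carton's x), 28 mm thick (y), 26 mm high (z, up); origin at its centre, at first 20 mm below the carton's upper edge and about 40 mm to the -y side of its middle, 90 mm or more from any wall. Two tubes (18 x 12 mm) at x = +50 and -50 mm carry it. It has up to 4 mm of soft play along y (0.8 N).
- button_face (a point): Centre of the outer face of the lock button (moves with it): a grey oblong 40 mm long (x), 15 mm high, standing 6 mm proud in the middle of the grip's +y face.
- case_top (a point): Point on the flat grey top of the case, straight below the grip's centre: at first 34 mm below it. Only the two tubes' 6 mm high collars (38 x 34 mm) stand on it near the grip.
- button (a joint): Lock button, in m: 0 = out, 0.005 = fully in (along the grip's -y); unlocks beyond about 0.0035. Fully in takes about 8 N and it springs out when let go. A pinch of 25 to 40 N across the bar's two long faces at its middle presses it in and holds the handle.
- handle (a joint): How far the handle is drawn straight up out of the case, in m: 0 = home, 0.14 = first stop, 0.28 = second stop (fully out, solid end stop). With the button out it locks at home and at each stop; with the button held in it runs past the first stop. Friction about 2 to 4 N plus 3 to 4 N of weight.
- glass_mid (a point): Mid-height of an empty clear tasting glass, 84 mm across, 72 mm tall, the nearest to the carton on the table at the left; z is its upright axis. Leave alone.
- tumbler_mid (a point): Mid-height of a black tumbler, 80 mm across, 135 mm tall, the nearest to the carton on the table at the right; z is its upright axis. Leave alone.
Not all that is in view belongs to the job. There is more than one size of the part that bears tumbler_mid; the job needs the larger.

How it is judged:
By the outcome, as a careful person would: the job done as asked, in the order asked, and still so for the second after the job is handed in, while the arm keeps its last pose, push and grip.
It also fails if it takes over 61 s, if anything falls off the work surface, if the arm or the gripper's body presses on something with over 40 N, if the wrist force passes 120 N, or if a joint passes its speed limit or range.

### The arm

A 6-joint arm with a two-finger parallel gripper is mounted at the origin on the work surface. World frame = base frame: x ahead of the robot, y to its left, z up, the work surface at z = 0. Lengths are in mm, angles in rad, forces in N, time in s.
With the tool pointing down it reaches from about 350 to 875 mm from the base axis. Payload 4.2 kg.
Tool frame: the origin (TCP) lies midway between the tips of the shut fingers; the grasp point (between the pads) lies 19 mm behind it; x points along the fingers, y is the direction in which the jaws open and shut, and the axes are right-handed (so a half turn about x gives the same grasp; the last joint's range is limited). The gripper opens to 85 mm and grips with 20 to 120 N. Pads are 22 mm wide; open, the fingers measure 114 mm over their backs; the gripper's body (76 mm by 85 mm) begins 54 mm behind the grasp point. The pads swing forward as they close: fully open they stand 13 mm farther back than shut.
Start: joints at [1.502, 0.385, 0.008, 0, -1.194, -0.259], TCP at [201.193, 591.71, 231.312] pointing down, gripper open.
Joint ranges: [-3.14, 3.14], [-1.21, 2.06], [-1.07, 1.41], [-3.16, 2.05], [-2.99, -0.16], [-3.1, 3.1]. Speed limits (rad/s): [2.79, 2.79, 3.14, 3.14, 3.14, 3.14].

### API

Orientations are given as a unit quaternion [x, y, z, w].
In Python, from bench import readout, imaging, arm gives the robot as it stands.
- The arm moves only by the tool arm_command, never from a script. Its argument "increments" is a list of rows, each a list of 3 entries, a list of its own where there are three numbers: the turn, a rotation vector about the world's x, y, z in degrees, then the shift along the world's x, y, z in mm, then the closure, from 0 (fully open) to 1 (shut). In form: [[[ax, ay, az], [tx, ty, tz], fingers], ...]. A call has exactly 5 rows; each row is the pose to reach, as a shift and turn from the pose measured when the call began; what a row does not reach only later rows make up. A row lasts 1/10 s, in which the tool goes at most 50 mm and 8.59 degrees, less where a joint would pass 70% of its speed; a pose out of reach is approached as far as the arm can. A call with a gripper value outside its range is refused whole. The fingers move at their own pace and stop on an object; the grip force is fixed at half the most. Time passes only in rows, so rows that repeat a pose let the fingers close, or fill a call up. It gives the time, the measured TCP pose, the force and the opening at its end, in the units of the state.
- readout.read_state(): the state, without advancing time (a new reading comes with each control period).
- imaging.get_image(name): name is "scene" or "top"; returns (picture, depth): 400x640x3 uint8, blue, green, red; 400x640 float32, mm along the optical axis (not along the pixel's ray), 0 where there is no reading.
- imaging.camera_info(name): a dict with "vfov" (degrees; the focal length in pixels is half the picture's height over the tangent of half this angle, whatever the lens; pixels are square), "cx", "cy" (the principal point, pixels), "eye" and "rotation" of the camera in the world. Camera axes: x right, y down, z forward; pixel columns grow to the right and rows downward; lengths in mm; the calibration is good to about 2 mm. A picture is of the moment at which its call begins. camera_info takes no time and is no camera call.
- arm.job_done(): hands the job in, once; it reports no verdict.
The state is a dict: "clock": time; "joints": joint angles; "joint_vel": joint speeds; "joint_efforts": joint torques, N m; "position": TCP position; "ee_rot": TCP orientation; "contact_force": force on the tool from outside, world axes, zero at the start; "wrist_torque": the same for the moment, N m; "gripper_width": finger opening in mm.
Only numpy, scipy, OpenCV 4.12 (cv2) and the standard library are available. Lean on these libraries where they do the work, as an engineer would, in place of code of your own. Each camera call takes 0.05 s, during which the arm holds its last target. There are 200 camera calls.

## Working session

There is one attempt and no reset: what is moved stays moved. The work goes in short steps, Python scripts to look and compute and a tool call to move; the robot and the scene stay as the last step left them, time stands still between calls to the robot, and variables do not carry over. Pictures are saved under pics/ and viewed, about 8 in all and at most 12, crops included, and the job is handed in when it is done.

Besides the shell and the picture viewer there is one more tool, called after "Request:" as name(argument=value, ...), one argument or row to a line, values as JSON. arm_command: Moves the arm, as the interface text tells. Its arguments: {"type":"object","properties":{"increments":{"type":"array","items":{"type":"array"}}},"required":["increments"]}

```bash
mkdir -p pics; ls
cat > h.py <<'E'
import numpy as np, cv2
from bench import readout, imaging, arm
def cam(n):
    c=imaging.camera_info(n); return c,200/np.tan(np.radians(c['vfov'])/2)
def pt(n,D):
    """world points for whole depth image"""
    c,f=cam(n); v,u=np.mgrid[0:400,0:640]
    P=np.stack([(u-c['cx'])/f*D,(v-c['cy'])/f*D,D],-1)
    return P@np.array(c['rotation']).T+np.array(c['eye'])
def st():
    s=readout.read_state(); print({k:np.round(s[k],3) for k in s}); return s
E
python3 - <<'E'
from h import *
st()
for n in ['scene','top']:
    print(imaging.camera_info(n))
    p,d=imaging.get_image(n); np.savez(f'{n}0.npz',p=p,d=d); cv2.imwrite(f'pics/{n}0.png',p)
    print((d==0).mean())
E
```

```text
pics
{'clock': np.float64(0.0), 'joints': array([ 1.502,  0.386,  0.007, -0.   , -1.194, -0.259]), 'joint_vel': array([-0.   ,  0.   , -0.   , -0.   , -0.001, -0.001]), 'joint_efforts': array([ 0.0000e+00, -3.9229e+01,  1.8840e+01,  4.1860e+00, -5.0000e-03,
        0.0000e+00]), 'position': array([201.02 , 591.179, 230.219]), 'ee_rot': array([-0.698,  0.116,  0.698,  0.115]), 'contact_force': array([-0.336, -0.213, -0.38 ]), 'wrist_torque': array([ 0.042, -0.037, -0.044]), 'gripper_width': np.float64(85.29)}
{'vfov': 50.172374340349606, 'cx': 317.82059815094556, 'cy': 196.3479326278631, 'eye': array([1328.76594826, -300.97005253, 1111.76894229]), 'rotation': array([ 0.76423859,  0.56328943, -0.18631849, -0.25284347])}
0.00395703125
{'vfov': 57.98464911621442, 'cx': 315.9251863762647, 'cy': 199.47879299265134, 'eye': array([ 493.60805232,  -47.0009382 , 1265.41453756]), 'rotation': array([-0.69753042,  0.71612053, -0.0222963 ,  0.01120545])}
0.00415234375
```

```bash
sed -i "s/np.array(c\['rotation'\]).T/Rot.from_quat(c['rotation']).as_matrix().T/; 1a from scipy.spatial.transform import Rotation as Rot" h.py
python3 -c "
from h import *
s=readout.read_state();print(Rot.from_quat(s['ee_rot']).as_matrix().round(3))
for n in ['scene','top']:
    c,_=cam(n);print(Rot.from_quat(c['rotation']).as_matrix().round(3))"
```

```text
[[-0.001 -0.322 -0.947]
 [-0.002 -0.947  0.322]
 [-1.     0.002 -0.   ]]
[[ 0.296  0.767 -0.57 ]
 [ 0.955 -0.238  0.177]
 [ 0.    -0.596 -0.803]]
[[-0.027 -0.999  0.047]
 [-1.     0.026 -0.016]
 [ 0.015 -0.048 -0.999]]
```

View pics/scene0.png

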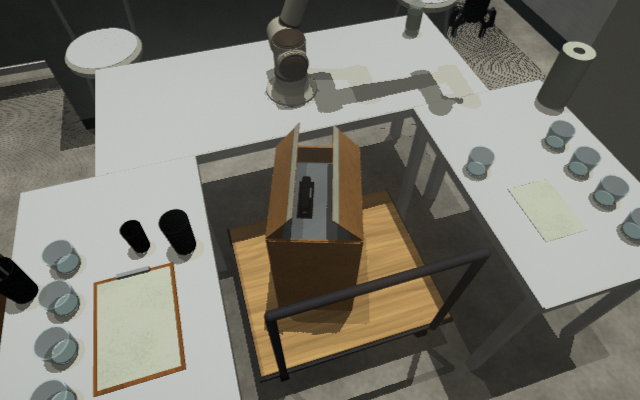

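View pics/top0.png

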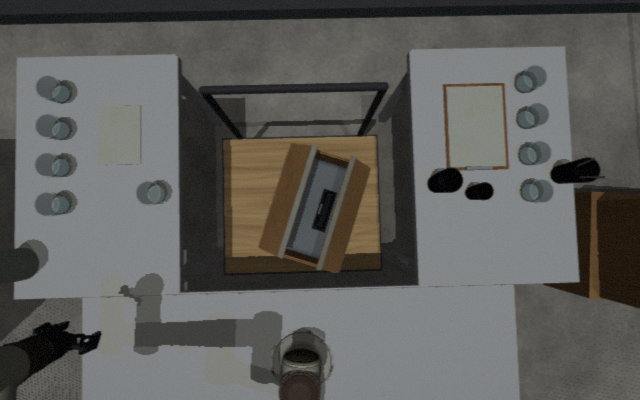

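```bash
cat > m.py <<'E'
from h import *
def load(n):
    z=np.load(f'{n}0.npz'); return z['p'],z['d'],pt(n,z['d'])
p,d,P=load('top')
roi=np.zeros((400,640),bool); roi[135:280,250:380]=1
X=P[roi&(d>0)&(P[...,2]>5)]
print('n',len(X),'z',np.percentile(X[:,2],[1,50,99]))
# rim+flap points; print the extremes by minAreaRect at flap free edge (z high) and low
for lo,hi in [(10,35),(35,70),(70,110),(110,160)]:
    Y=X[(X[:,2]>lo)&(X[:,2]<hi)]
    if len(Y)>10: print(lo,hi,len(Y),cv2.minAreaRect(Y[:,:2].astype(np.float32)))
hsv=cv2.cvtColor(p,cv2.COLOR_BGR2HSV)
bl=roi&(hsv[...,2]<45)&(P[...,2]>-40); bl[:185]=0;bl[235:]=0;bl[:,:305]=0;bl[:,340:]=0
G=P[bl]; print('grip',len(G),np.median(G,0),cv2.minAreaRect(G[(G[:,2]>-15),:2].astype(np.float32)),np.percentile(G[:,2],[5,50,95]))
def blob(n,u0,u1,v0,v1,zmin):
    p,d,P=load(n); S=P[v0:v1,u0:u1].reshape(-1,3); S=S[S[:,2]>zmin]; 
    print(n,len(S),'min',S.min(0).round(),'max',S.max(0).round(),'med',np.median(S,0).round())
blob('top',425,462,165,196,100); blob('top',465,495,180,202,60); blob('top',143,170,176,208,30)
for r in ([s for s in range(150,275,12)]):
    print(r,[(u,*P[r,u].round().astype(int)) for u in range(262,372,9)])
E
python3 m.py
python3 - <<'E'
import cv2
p=cv2.imread('pics/top0.png')[130:285,240:500]; cv2.imwrite('pics/crop0.png',cv2.resize(p,None,fx=3,fy=3,interpolation=cv2.INTER_CUBIC))
E
```

```text
n 6251 z [  9.23133596  76.24797523 134.76660472]
10 35 1030 ((526.97705078125, -60.498748779296875), (291.72674560546875, 390.01593017578125), 71.25691223144531)
35 70 1669 ((527.0052490234375, -60.33184814453125), (277.36187744140625, 373.2460021972656), 71.19621276855469)
70 110 2071 ((525.8045654296875, -63.703460693359375), (217.8874053955078, 373.2672424316406), 71.40138244628906)
110 160 1382 ((525.27294921875, -66.90336608886719), (154.06842041015625, 373.744140625), 71.36901092529297)
grip 523 [515.33790214 -95.87114111   8.49750353] ((517.3220825195312, -91.41047668457031), (33.952335357666016, 129.0653076171875), 71.16931915283203) [-34.46779284   8.49750353  15.30405954]
top 262 min [ 494. -528.  100.] max [ 636.  -47. 1265.] med [ 599. -503.  124.]
top 217 min [ 494. -643.   61.] max [ 592.  -47. 1265.] med [ 563. -626.   85.]
top 199 min [494. -47.  30.] max [ 629.  521. 1265.] med [587. 469.  56.]
150 [(262, np.int64(831), np.int64(185), np.int64(-517)), (271, np.int64(828), np.int64(140), np.int64(-508)), (280, np.int64(827), np.int64(95), np.int64(-511)), (289, np.in
[... 6649 characters left out ...]
-513))]
270 [(262, np.int64(241), np.int64(195), np.int64(-506)), (271, np.int64(239), np.int64(152), np.int64(-513)), (280, np.int64(237), np.int64(109), np.int64(-514)), (289, np.int64(237), np.int64(64), np.int64(-511)), (298, np.int64(234), np.int64(21), np.int64(-517)), (307, np.int64(234), np.int64(-23), np.int64(-512)), (316, np.int64(232), np.int64(-67), np.int64(-518)), (325, np.int64(321), np.int64(-89), np.int64(96)), (334, np.int64(313), np.int64(-121), np.int64(50)), (343, np.int64(226), np.int64(-201), np.int64(-533)), (352, np.int64(224), np.int64(-246), np.int64(-533)), (361, np.int64(225), np.int64(-289), np.int64(-521)), (370, np.int64(223), np.int64(-334), np.int64(-529))]
```

View pics/crop0.png

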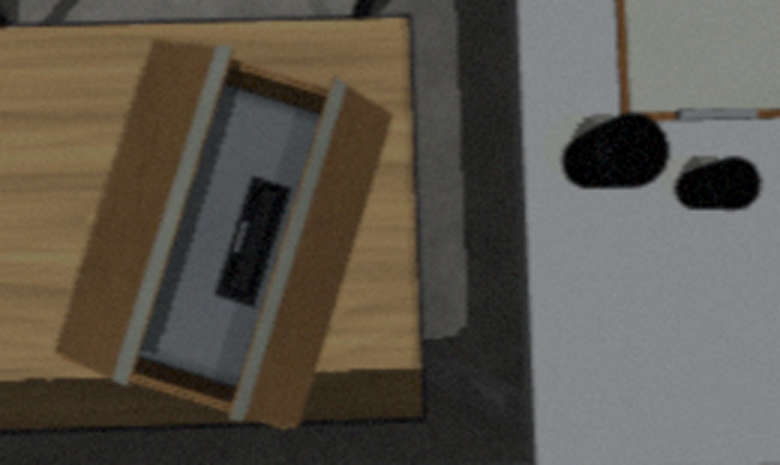

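Top crop shows the grip at about (323,210) with its grey button on the left (+y) side, so carton x is at yaw −18.8°, matching the tool's jaw direction. 

- **Tumblers:** large at top (445,180), small at (480,190). The large one, nearer the carton, is the one meant.
- **Glasses:** the one at top (155,192) is nearest the carton.

Both stay well clear of the path. Mouth is at ≈(527,−60,20), flaps are at ≈0.9 rad, and grip is at ≈(516,−94,0).

Request:
arm_command(
  increments=[
    [[0,0,0],[20,-44,0],1],
    [[0,0,0],[41,-88,5],1],
    [[0,0,0],[62,-132,10],1],
    [[0,0,0],[83,-176,10],1],
    [[0,0,0],[104,-220,10],1],
  ],
)

```text
clock: 0.6
position: [305.3, 369.2, 240.2]
ee_rot: [-0.698, 0.116, 0.698, 0.114]
contact_force: [0.8, 0.7, 0.6]
gripper_width: 12.6
```

Request:
arm_command(
  increments=[
    [[0,0,0],[20,-44,0],1],
    [[0,0,0],[41,-88,0],1],
    [[0,0,0],[62,-132,0],1],
    [[0,0,0],[83,-176,0],1],
    [[0,0,0],[104,-220,0],1],
  ],
)

```text
clock: 1.1
position: [409.5, 147.2, 240.2]
ee_rot: [-0.698, 0.116, 0.698, 0.114]
contact_force: [0.9, 0.6, 0.1]
gripper_width: 0.3
```

Request:
arm_command(
  increments=[
    [[0,0,0],[23,-42,0],1],
    [[0,0,0],[47,-83,0],1],
    [[0,0,0],[70,-125,0],1],
    [[0,0,0],[94,-166,0],1],
    [[0,0,0],[117,-207,0],1],
  ],
)

```text
clock: 1.6
position: [527.0, -61.7, 239.9]
ee_rot: [-0.697, 0.116, 0.698, 0.114]
contact_force: [1.3, 1.5, 0.5]
gripper_width: -0.0
```

Run:
```python
from h import *
st()
p,d=imaging.get_image('scene'); cv2.imwrite('pics/scene1.png',cv2.resize(p[80:330,180:480],None,fx=2.4,fy=2.4))
```

```text
{'clock': np.float64(1.6), 'joints': array([ 0.19 ,  0.218, -0.209,  0.002, -1.145,  1.053]), 'joint_vel': array([-0.91 ,  0.46 ,  0.595,  0.001, -0.124,  0.906]), 'joint_efforts': array([ 1.9010e+00, -3.2960e+01,  1.6667e+01,  4.0260e+00, -2.9000e-02,
       -5.8200e-01]), 'position': array([526.964, -61.738, 239.896]), 'ee_rot': array([-0.697,  0.116,  0.698,  0.114]), 'contact_force': array([1.283, 1.524, 0.501]), 'wrist_torque': array([ 0.105, -0.081,  0.023]), 'gripper_width': np.float64(-0.031)}
```

View pics/scene1.png

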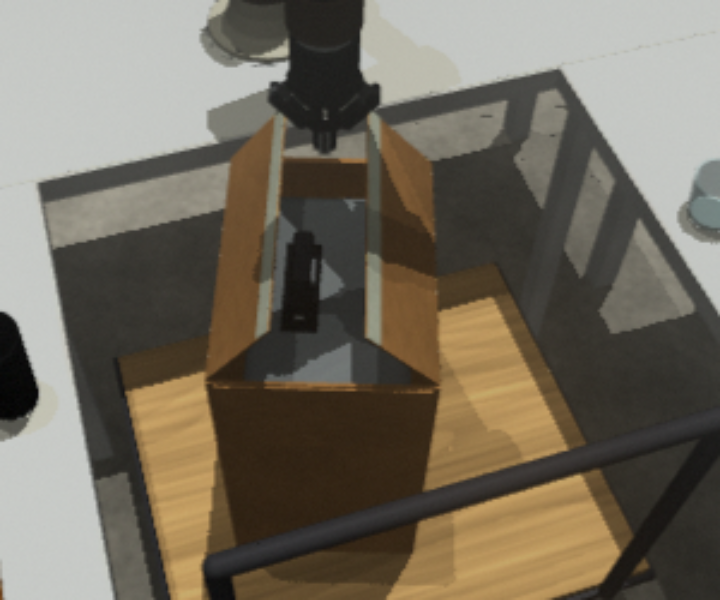

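Picture: the tool hangs above the gap between the flaps (gap ≈110 px wide in the crop, fingertip at (325,145)), and grip and button are visible. I'm descending into the gap, then pushing the left flap outward.

Request:
arm_command(
  increments=[
    [[0,0,0],[0,1,-30],1],
    [[0,0,0],[0,1,-60],1],
    [[0,0,0],[0,1,-90],1],
    [[0,0,0],[0,1,-115],1],
    [[0,0,0],[0,1,-131],1],
  ],
)

```text
clock: 2.15
position: [528.1, -65.5, 105.9]
ee_rot: [-0.696, 0.119, 0.699, 0.115]
contact_force: [-0.3, 1.0, -0.2]
gripper_width: 0.2
```

Request:
arm_command(
  increments=[
    [[0,0,0],[6,19,2],1],
    [[0,0,0],[13,38,4],1],
    [[0,0,0],[19,57,7],1],
    [[0,0,0],[26,76,10],1],
    [[0,0,0],[32,95,13],1],
  ],
)

```text
clock: 2.65
position: [560.0, 30.1, 118.8]
ee_rot: [-0.696, 0.119, 0.699, 0.115]
contact_force: [0.3, -0.8, -0.6]
gripper_width: 0.1
```

Request:
arm_command(
  increments=[
    [[0,0,0],[6,19,1],1],
    [[0,0,0],[13,38,2],1],
    [[0,0,0],[19,57,0],1],
    [[0,0,0],[26,76,-3],1],
    [[0,0,0],[32,95,-7],1],
  ],
)

```text
clock: 3.15
position: [592.2, 126.4, 110.9]
ee_rot: [-0.695, 0.119, 0.699, 0.115]
contact_force: [0.7, -1.1, 0.2]
gripper_width: 0.1
```

Run:
```python
from h import *
st()
p,d=imaging.get_image('scene'); cv2.imwrite('pics/scene2.png',cv2.resize(p[80:330,180:480],None,fx=2.4,fy=2.4))
```

```text
{'clock': np.float64(3.15), 'joints': array([ 0.478,  0.463, -0.194,  0.002, -0.922,  0.758]), 'joint_vel': array([ 0.246,  0.191,  0.206, -0.004, -0.019, -0.242]), 'joint_efforts': array([ -0.477, -41.347,  15.877,   3.499,   0.083,   0.161]), 'position': array([592.172, 126.41 , 110.89 ]), 'ee_rot': array([-0.695,  0.119,  0.699,  0.115]), 'contact_force': array([ 0.733, -1.117,  0.244]), 'wrist_torque': array([-0.177,  0.031, -0.023]), 'gripper_width': np.float64(0.143)}
```

View pics/scene2.png

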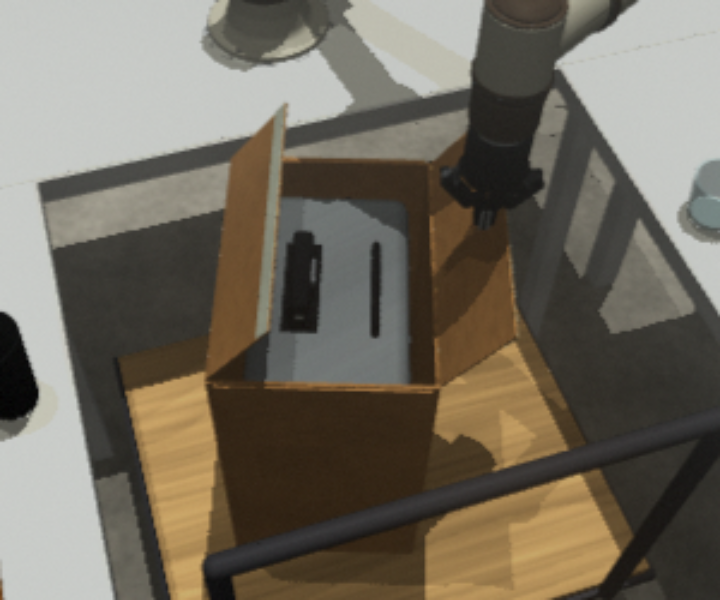

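The left flap now leans well outwards (at ≈(480,280) in the crop), and the grip and case top are open to view. Returning to the middle, then doing the same for the right flap.

Request:
arm_command(
  increments=[
    [[0,0,0],[-13,-38,0],1],
    [[0,0,0],[-26,-76,-2],1],
    [[0,0,0],[-39,-114,-3],1],
    [[0,0,0],[-52,-152,-4],1],
    [[0,0,0],[-65,-190,-4],1],
  ],
)

```text
clock: 3.7
position: [527.6, -61.9, 105.4]
ee_rot: [-0.695, 0.118, 0.699, 0.114]
contact_force: [0.6, -0.5, 1.3]
gripper_width: 0.3
```

Request:
arm_command(
  increments=[
    [[0,0,0],[-6,-19,2],1],
    [[0,0,0],[-13,-38,4],1],
    [[0,0,0],[-19,-57,7],1],
    [[0,0,0],[-26,-76,10],1],
    [[0,0,0],[-32,-95,13],1],
  ],
)

```text
clock: 4.2
position: [495.9, -157.0, 119.3]
ee_rot: [-0.695, 0.118, 0.7, 0.114]
contact_force: [-4.4, 4.8, 12.4]
gripper_width: 0.1
```

Request:
arm_command(
  increments=[
    [[0,0,0],[-6,-19,1],1],
    [[0,0,0],[-13,-38,2],1],
    [[0,0,0],[-19,-57,0],1],
    [[0,0,0],[-26,-76,-3],1],
    [[0,0,0],[-34,-100,-7],1],
  ],
)

```text
clock: 4.7
position: [462.3, -257.1, 111.8]
ee_rot: [-0.696, 0.118, 0.7, 0.114]
contact_force: [1.3, 0.3, 0.6]
gripper_width: 0.5
```

Request:
arm_command(
  increments=[
    [[0,0,0],[-1,-4,0],1],
    [[0,0,0],[4,14,10],0.5],
    [[0,0,0],[14,44,30],0.3],
    [[0,0,0],[27,81,55],0.2],
    [[0,0,0],[40,120,80],0.2],
  ],
)

```text
clock: 5.2
position: [502.7, -135.5, 192.3]
ee_rot: [-0.695, 0.118, 0.7, 0.114]
contact_force: [1.6, -0.3, 0.4]
gripper_width: 58.4
```

```bash
cat > g.py <<'E'
from h import *
import sys
c0=np.array([527,-60.4]);a=np.radians(-18.75);X=np.array([np.cos(a),np.sin(a)]);Y=np.array([-np.sin(a),np.cos(a)])
out={}
for n in ['scene','top']:
    p,d=imaging.get_image(n);P=pt(n,d);q=P[...,:2]-c0;L=np.stack([q@X,q@Y,P[...,2]],-1)
    v=cv2.cvtColor(p,cv2.COLOR_BGR2HSV)[...,2]
    m=(d>0)&(abs(L[...,0])<90)&(abs(L[...,1]+36)<45)&(L[...,2]>-24)&(L[...,2]<30)
    G=L[m]; T=G[G[:,2]>2]
    print(n,len(G),len(T),'x',np.percentile(T[:,0],[1,99]).round(1),'y',np.percentile(T[:,1],[2,98]).round(1),'z',np.percentile(G[:,2],[50,90]).round(1), np.median(T,0).round(1))
    if len(T)>20: print(cv2.minAreaRect(T[:,:2].astype(np.float32)))
    S=L[(d>0)&(abs(L[...,0])<150)&(abs(L[...,1])<120)&(L[...,2]<-20)&(L[...,2]>-50)]; print(' casetop z',np.median(S[:,2]).round(1))
    for s in (1,-1):
        F=L[(d>0)&(abs(L[...,0])<180)&(s*L[...,1]>150)&(s*L[...,1]<300)&(L[...,2]>25)&(L[...,2]<170)]
        if len(F)>30:
            e=np.percentile(F[:,2],97); k=np.polyfit(F[:,2]-20,s*F[:,1]-143,1); print(' flap',s,len(F),'topz',e.round(),'angle',(np.pi/2+np.arctan(k[0])).round(2))
    cv2.imwrite(f'pics/{n}_{sys.argv[1]}.png',cv2.resize(p[80:330,180:480],None,fx=2.4,fy=2.4))
E
python3 g.py a
```

```text
scene 336 302 x [-60.   65.7] y [-48.1 -17.6] z [12.6 15.7] [  8.4 -34.1  13. ]
((0.49787139892578125, -31.93833351135254), (34.053253173828125, 133.01866149902344), 89.5630874633789)
 casetop z -32.5
 flap 1 2780 topz 134.0 angle 2.19
 flap -1 3091 topz 126.0 angle 2.28
top 5 4 x [62.2 65.5] y [-34.1 -24.4] z [ 9.9 14.3] [ 63.4 -29.1  11.7]
 casetop z -33.6
 flap 1 2308 topz 133.0 angle 2.19
 flap -1 3003 topz 126.0 angle 2.28
```

View pics/scene_a.png

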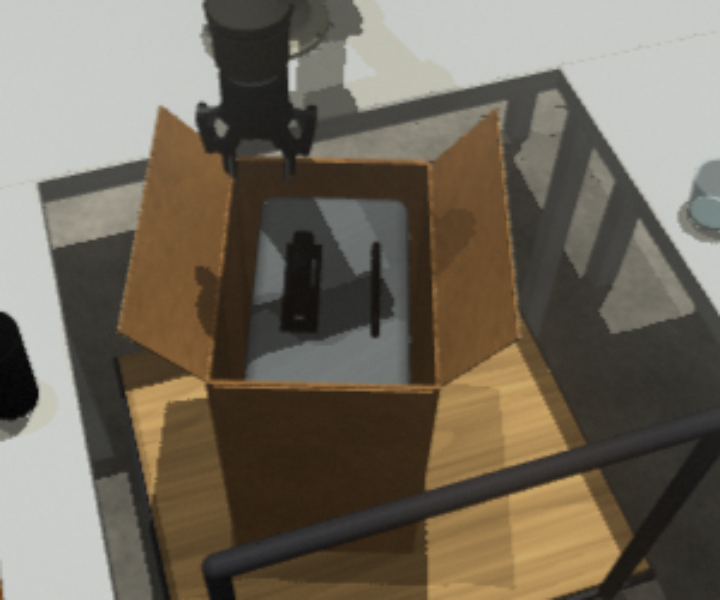

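Both flaps are out: 2.19 and 2.28 rad, and both views agree. Grip centre is at carton y≈−34.5, x≈1.5, its top at z≈13 and the case top at −33. Aligning above the grip.

Request:
arm_command(
  increments=[
    [[0,0,0],[7,21,0],0.15],
    [[0,0,0],[15,42,0],0.15],
    [[0,0,0],[15,42,-40],0.15],
    [[0,0,0],[15,42,-80],0.15],
    [[0,0,0],[15,42,-110],0.15],
  ],
)

```text
clock: 5.8
position: [520.3, -90.8, 83.0]
ee_rot: [0.698, -0.115, -0.698, -0.112]
contact_force: [-0.0, -0.4, -0.1]
gripper_width: 72.6
```

Run:
```python
from h import *
s=st(); print(Rot.from_quat(s['ee_rot']).as_matrix().round(4))
p,d=imaging.get_image('scene'); cv2.imwrite('pics/scene_b.png',cv2.resize(p[130:250,240:370],None,fx=5,fy=5))
```

```text
{'clock': np.float64(5.8), 'joints': array([ 0.137,  0.383, -0.425,  0.007, -0.765,  1.106]), 'joint_vel': array([-0.005,  0.398, -0.306,  0.017,  0.718, -0.007]), 'joint_efforts': array([ 1.1300e-01, -3.6545e+01,  1.4572e+01,  3.1040e+00, -4.1900e-01,
        5.0000e-03]), 'position': array([520.341, -90.78 ,  83.039]), 'ee_rot': array([ 0.698, -0.115, -0.698, -0.112]), 'contact_force': array([-0.029, -0.407, -0.099]), 'wrist_torque': array([ 0.   , -0.014, -0.02 ]), 'gripper_width': np.float64(72.576)}
[[-4.000e-04 -3.173e-01 -9.483e-01]
 [-4.800e-03 -9.483e-01  3.173e-01]
 [-1.000e+00  4.700e-03 -1.100e-03]]
```

View pics/scene_b.png

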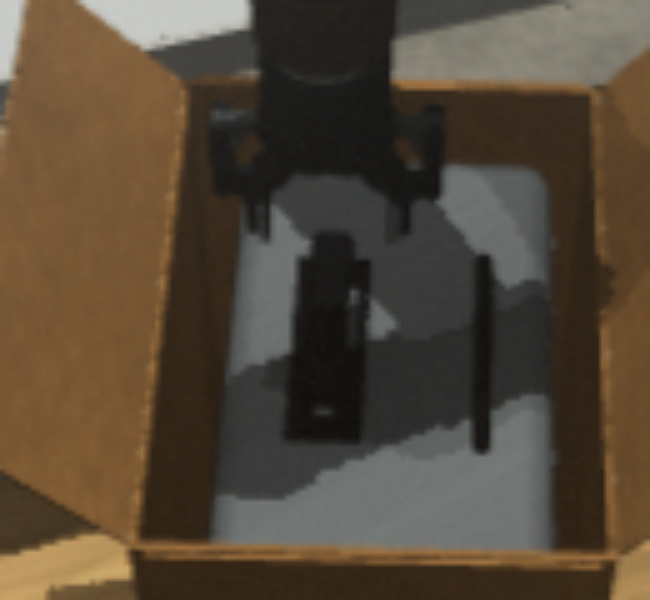

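The open fingers ((258,220) and (400,220)) straddle the bar at (330,340), with the button on the right at (358,310). Lowering, then closing.

Request:
arm_command(
  increments=[
    [[0,0,0],[-3,-3,-20],0.15],
    [[0,0,0],[-3,-3,-42],0.15],
    [[0,0,0],[-3,-3,-64],0.15],
    [[0,0,0],[-3,-3,-86],0.15],
    [[0,0,0],[-3,-3,-103],0.15],
  ],
)

```text
clock: 6.35
position: [514.1, -93.8, -25.4]
ee_rot: [-0.694, 0.117, 0.701, 0.112]
contact_force: [-0.1, -0.2, 0.0]
gripper_width: 72.5
```

Request:
arm_command(
  increments=[
    [[0,0,0],[0,0,0],0.15],
    [[0,0,0],[0,0,0],0.15],
    [[0,0,0],[0,0,0],0.15],
    [[0,0,0],[0,0,0],0.15],
    [[0,0,0],[0,0,0],0.15],
  ],
)

```text
clock: 6.85
position: [514.7, -93.8, -24.5]
ee_rot: [-0.695, 0.116, 0.701, 0.112]
contact_force: [0.4, 1.3, -0.2]
gripper_width: 72.5
```

Request:
arm_command(
  increments=[
    [[0,0,0],[2,0,3],0.15],
    [[0,0,0],[2,0,3],0.4],
    [[0,0,0],[2,0,3],0.55],
    [[0,0,0],[2,0,3],0.7],
    [[0,0,0],[2,0,3],1],
  ],
)

```text
clock: 7.35
position: [516.9, -93.7, -20.9]
ee_rot: [-0.695, 0.117, 0.7, 0.113]
contact_force: [-0.5, 0.1, 5.3]
gripper_width: 27.8
```

Request:
arm_command(
  increments=[
    [[0,0,0],[0,0,0],1],
    [[0,0,0],[0,0,0],1],
    [[0,0,0],[0,0,0],1],
    [[0,0,0],[0,0,0],1],
    [[0,0,0],[0,0,0],1],
  ],
)

```text
clock: 7.85
position: [516.9, -93.7, -20.9]
ee_rot: [-0.695, 0.117, 0.7, 0.113]
contact_force: [-1.2, 0.0, 2.7]
gripper_width: 27.8
```

Request:
arm_command(
  increments=[
    [[0,0,0],[0,0,2],1],
    [[0,0,0],[0,0,3],1],
    [[0,0,0],[0,0,4],1],
    [[0,0,0],[0,0,6],1],
    [[0,0,0],[0,0,8],1],
  ],
)

```text
clock: 8.35
position: [516.8, -93.7, -13.0]
ee_rot: [-0.695, 0.117, 0.7, 0.113]
contact_force: [1.3, 0.4, -4.9]
gripper_width: 27.2
```

Request:
arm_command(
  increments=[
    [[0,0,0],[0,0,4],1],
    [[0,0,0],[0,0,9],1],
    [[0,0,0],[0,0,14],1],
    [[0,0,0],[0,0,19],1],
    [[0,0,0],[0,0,24],1],
  ],
)

```text
clock: 8.85
position: [516.9, -93.7, 11.6]
ee_rot: [-0.695, 0.117, 0.7, 0.113]
contact_force: [2.7, 0.2, -6.5]
gripper_width: 27.6
```

Run:
```python
from h import *
st()
p,d=imaging.get_image('scene'); cv2.imwrite('pics/scene_c.png',cv2.resize(p[110:250,230:370],None,fx=4,fy=4))
```

```text
{'clock': np.float64(8.85), 'joints': array([ 0.132,  0.491, -0.487,  0.006, -0.601,  1.108]), 'joint_vel': array([ 0.001, -0.084,  0.035, -0.002, -0.118,  0.001]), 'joint_efforts': array([  0.347, -39.348,  11.294,   3.068,  -0.705,   0.176]), 'position': array([516.864, -93.676,  11.565]), 'ee_rot': array([-0.695,  0.117,  0.7  ,  0.113]), 'contact_force': array([ 2.75 ,  0.211, -6.493]), 'wrist_torque': array([ 0.261, -0.76 , -0.177]), 'gripper_width': np.float64(27.623)}
```

View pics/scene_c.png

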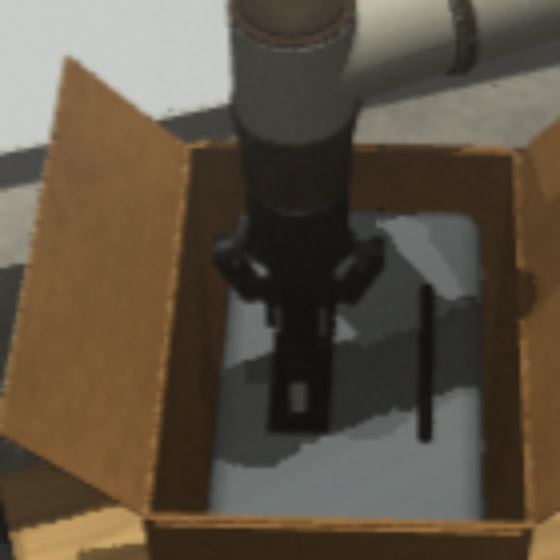

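The pale patch under the bar at (298,397) shows the bar has risen with the gripper, and the force of −6.5 N fits friction plus weight. Drawing up.

Request:
arm_command(
  increments=[
    [[0,0,0],[0,0,18],1],
    [[0,0,0],[0,0,36],1],
    [[0,0,0],[0,0,54],1],
    [[0,0,0],[0,0,72],1],
    [[0,0,0],[0,0,90],1],
  ],
)

```text
clock: 9.4
position: [516.9, -93.6, 102.7]
ee_rot: [-0.695, 0.117, 0.7, 0.113]
contact_force: [3.2, -1.8, -9.0]
gripper_width: 27.7
```

Request:
arm_command(
  increments=[
    [[0,0,0],[0,0,8],1],
    [[0,0,0],[0,0,16],1],
    [[0,0,0],[0,0,24],1],
    [[0,0,0],[0,0,32],1],
    [[0,0,0],[0,0,40],1],
  ],
)

```text
clock: 9.9
position: [516.8, -93.6, 142.9]
ee_rot: [-0.695, 0.117, 0.7, 0.113]
contact_force: [3.9, -1.0, -6.7]
gripper_width: 27.6
```

Past the first stop (z≈119) with no rise in force. Continuing towards the second, at ≈259.

Request:
arm_command(
  increments=[
    [[0,0,0],[0,0,18],1],
    [[0,0,0],[0,0,36],1],
    [[0,0,0],[0,0,54],1],
    [[0,0,0],[0,0,72],1],
    [[0,0,0],[0,0,90],1],
  ],
)

```text
clock: 10.4
position: [516.8, -93.6, 233.2]
ee_rot: [-0.695, 0.117, 0.7, 0.113]
contact_force: [4.9, -1.9, -8.3]
gripper_width: 27.6
```

Request:
arm_command(
  increments=[
    [[0,0,0],[0,0,5],1],
    [[0,0,0],[0,0,10],1],
    [[0,0,0],[0,0,15],1],
    [[0,0,0],[0,0,19],1],
    [[0,0,0],[0,0,23],1],
  ],
)

```text
clock: 10.9
position: [516.8, -93.6, 255.9]
ee_rot: [-0.695, 0.117, 0.7, 0.113]
contact_force: [5.1, -2.2, -6.1]
gripper_width: 27.7
```

Request:
arm_command(
  increments=[
    [[0,0,0],[0,0,1],1],
    [[0,0,0],[0,0,2],1],
    [[0,0,0],[0,0,3],1],
    [[0,0,0],[0,0,4],1],
    [[0,0,0],[0,0,4],1],
  ],
)

```text
clock: 11.4
position: [516.8, -93.5, 259.3]
ee_rot: [-0.695, 0.117, 0.701, 0.113]
contact_force: [5.4, -1.6, -7.7]
gripper_width: 27.5
```

Request:
arm_command(
  increments=[
    [[0,0,0],[0,0,1],1],
    [[0,0,0],[0,0,2],1],
    [[0,0,0],[0,0,3],1],
    [[0,0,0],[0,0,3],1],
    [[0,0,0],[0,0,3],1],
  ],
)

```text
clock: 11.9
position: [516.8, -93.2, 259.4]
ee_rot: [-0.694, 0.117, 0.701, 0.114]
contact_force: [8.1, -3.5, -16.3]
gripper_width: 27.8
```

The arm stopped at z=259.4 (280 mm of travel) and the force rose to 16 N, so this is the end stop. One visual check.

```bash
python3 g.py d
python3 - <<'E'
from h import *
st()
p,d=imaging.get_image('top');P=pt('top',d)
for n,(u0,u1,v0,v1,zm) in dict(tumbler=(425,462,165,196,100),glass=(143,170,176,208,30)).items():
    S=P[v0:v1,u0:u1].reshape(-1,3); S=S[(S[:,2]>zm)&(S[:,2]<300)]; print(n,np.median(S,0).round())
p,d=imaging.get_image('scene'); cv2.imwrite('pics/scene_e.png',p)
E
```

```text
scene 86 32 x [-45.4  61.6] y [-41.  -29.1] z [-6.8 21.4] [ 57.1 -33.4  16. ]
((8.123104095458984, -35.0158805847168), (10.171998977661133, 107.40655517578125), 88.85486602783203)
 casetop z -32.5
 flap 1 2785 topz 134.0 angle 2.19
 flap -1 3114 topz 126.0 angle 2.28
{'clock': np.float64(12.0), 'joints': array([ 1.310e-01,  2.000e-01, -1.820e-01,  1.000e-03, -1.200e+00,
        1.112e+00]), 'joint_vel': array([ 0.001, -0.001,  0.001, -0.   , -0.001, -0.001]), 'joint_efforts': array([  0.859, -38.302,  21.269,   5.492,  -2.583,   0.077]), 'position': array([516.821, -93.14 , 259.447]), 'ee_rot': array([-0.694,  0.117,  0.701,  0.114]), 'contact_force': array([  8.531,  -3.282, -16.032]), 'wrist_torque': array([-0.304, -2.635, -0.067]), 'gripper_width': np.float64(27.364)}
tumbler [ 600. -504.  124.]
glass [590. 473.  56.]Traceback (most recent call last):
  File "g.py", line 10, in <module>
    print(n,len(G),len(T),'x',np.percentile(T[:,0],[1,99]).round(1),'y',np.percentile(T[:,1],[2,98]).round(1),'z',np.percentile(G[:,2],[50,90]).round(1), np.median(T,0).round(1))
                              ~~~~~~~~~~~~~^^^^^^^^^^^^^^^
    return _quantile_unchecked(
        a, q, axis, out, overwrite_input, method, keepdims, weights)
    return _ureduce(a,
                    func=_quantile_ureduce_func,
    ...<5 lines>...
                    overwrite_input=overwrite_input,
                    method=method)
    r = func(a, **kwargs)
    result = _quantile(arr,
                       quantiles=q,
    ...<2 lines>...
                       out=out,
                       weights=wgt)
    slices_having_nans = np.isnan(arr[-1, ...])
                                  ~~~^^^^^^^^^
IndexError: index -1 is out of bounds for axis 0 with size 0
```

View pics/scene_e.png

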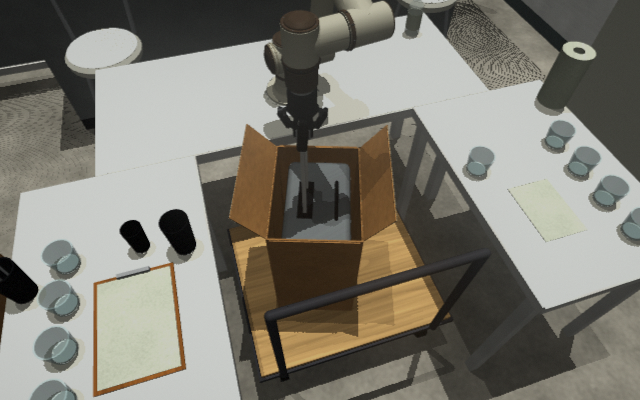

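Two tube-like columns at x≈±50 cross the rim level, which fits a raised handle. I'll confirm it in an enlarged crop, since a dark shape remains at (305,200).

Run:
```python
from h import *
p=cv2.imread('pics/scene_e.png'); cv2.imwrite('pics/scene_f.png',cv2.resize(p[85:245,250:370],None,fx=3.7,fy=3.7,interpolation=cv2.INTER_CUBIC))
p,d=imaging.get_image('scene');P=pt('scene',d)
c0=np.array([527,-60.4]);a=np.radians(-18.75);q=P[...,:2]-c0;x=q@[np.cos(a),np.sin(a)];y=q@[-np.sin(a),np.cos(a)]
for z0 in range(-20,330,25):
    m=(d>0)&(abs(x)<90)&(abs(y+35)<35)&(abs(P[...,2]-z0)<12.5); print(z0,m.sum(),np.percentile(x[m],[2,25,50,75,98]).round() if m.any() else '')
```

```text
-20 559 [-84. -33.  14.  56.  86.]
5 31 [-44. -40.  57.  59.  62.]
30 27 [-43. -41.  58.  59.  61.]
55 34 [-45. -41.  56.  59.  61.]
80 36 [-55. -42.  56.  59.  62.]
105 42 [-55. -39.  57.  59.  62.]
130 37 [-44. -38.  57.  58.  61.]
155 30 [-42. -14.  58.  59.  61.]
180 24 [56. 58. 59. 60. 62.]
205 32 [56. 58. 59. 60. 61.]
230 30 [49. 56. 58. 59. 62.]
255 29 [ 8. 57. 59. 59. 61.]
280 196 [-28.   9.  20.  62.  66.]
305 294 [-26.   1.  12.  31.  62.]
```

View pics/scene_f.png

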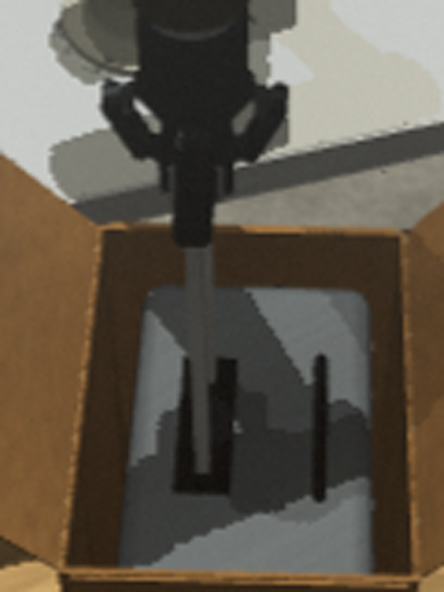

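The bar is up in the jaws at (195,215) on its silver tube, with its top at z≈290. The dark patch below is its seat on the case. Handing in.

```bash
python3 -c "
from h import *
print(arm.job_done())"
```

```text
the job is handed in; nothing more can be done
None
```

The job is done and handed in at about 12 s on the robot's clock. The two long flaps are swung out, the pull handle is fully drawn, and the gripper still holds it.

- **Flaps:** I pushed both out with the closed fingers. They measured 2.19 rad (left) and 2.28 rad (right) in the last scene-camera check, the same as right after pushing. Pushing the right flap gave a brief 12 N upward force on the tool, which went away as the flap passed upright.
- **Handle:** I pinched the grip across the button and drew it straight up. It passed the first stop with no rise in force. At 280 mm of travel the arm stopped and the force rose to 16 N, as expected at the end stop. The picture shows the bar high in the jaws on its tubes.
- **Side tables:** The tumbler came out within about 1 mm of its first position. The glass came out within about 5 mm, though noise on clear glass may explain that. The arm never went near either one.
- **Checks that failed or disagreed:** The last measuring script crashed on the top view, because the arm hid the grip, so the final flap angles come from the scene camera only. The jaw opening read about 27.5 mm, where 29 mm was expected with the button in. The handle ran freely past the first stop, so the button was held in.

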